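Light a model car for its photo

TASK

First push the red model car over the desk into the middle of the white disc, keeping its wheels on the desk. Then draw the small torch straight up out of its charging cup, turn it to a slant of about 45 degrees with the lens low, and aim it at the middle of the car with the lens about 10 cm from that point, without touching the car; keep clear of everything else on the desk. Finish while still holding the torch there, steady and raised: do not put it down or let go.

Things in the scene. Friction and masses are not known exactly. Their poses are not given: they have to be found in the camera images.
- model_car: Red die-cast car, black cabin, (all in mm) 130 long (x axis, nose to +x), 55 wide (y), 40 high, 0.15 to 0.3 kg. Origin under its centre at desk level, z up. Upright body sides (y = +-27) at heights 7 to 24; the wheels do not turn: it slides when pushed (1 to 4 N). Starts left or right of the disc, length roughly along world x.
- car_mid (a point): The point to aim the torch at: the middle of the red car, 20 mm above the desk, in its length and width centre. Axes as the car.
- disc: Flat white round disc, 170 mm across, with a thin green ring near its rim; printed-thin (no step) on the black desk mat. Origin at its centre at desk level.
- cup: Fixed charging cup that holds the torch, dark grey with a cyan band, on a black round foot 90 mm across and 7 mm high. Outside diameter 49, bore 41, rim 55 above the desk, inner floor 8 above the desk. Origin under its centre at desk level. It stands on the other side of the disc from the red car.
- torch: Silver round hand torch, 150 mm long, 0.10 to 0.19 kg, loose in the cup lens end down, tail at height 158. Origin at the centre of the lens face (lower end at the start); z runs from lens to tail, so it shines along -z. Head 36 in diameter for 34 from the lens, tapering until 44, then a plain barrel 28 in diameter up to the orange tail. Lift it 60 or more to clear the cup.
- torch_tail (a point): Centre of the torch's orange tail end, 150 mm from the lens along the torch's z axis.
- white_car: Bystander: white model car, 130 x 55 x 40 mm, beyond the disc. Origin under its centre.
- phone: Bystander: phone lying flat between the robot and the disc, 74 x 150 x 9 mm, long side (y) roughly across. Origin under its centre.
- mouse: Bystander: dark grey computer mouse, 115 x 60 x 36 mm. Origin under its centre.
- photo_camera: Bystander: black camera, 115 mm wide (y), 97 deep with its lens to -x, 83 high. Origin under its body.
- lens_barrel: Bystander: black upright camera lens, 74 mm in diameter, 105 high. Origin under its centre.
- dial_puck: Bystander: round dark control puck, 72 mm in diameter, 25 high. Origin under its centre.

How it is judged (in metres and radians):
On the way, in this order (a step that is already met when the one before it is completed fails the run):
1. The red car stands still in the middle of the disc, the torch still in its cup (horizontal distance between model_car and disc below 0.03 m and linear speed of model_car below 0.02 m/s and height (world z) of model_car below 0.006 m and height (world z) of torch below 0.02 m and horizontal distance between torch and cup below 0.012 m), for 0.2 s.
2. The torch has been drawn up clear of its cup, above it, in the fingers (height (world z) of torch above 0.058 m and horizontal distance between torch and cup below 0.06 m and contact force between the fingers and torch above 1 N and contact force between torch and cup below 0.05 N and contact force between torch and model_car below 0.05 N and contact force between torch and white_car below 0.05 N and contact force between torch and phone below 0.05 N and contact force between torch and mouse below 0.05 N and contact force between torch and photo_camera below 0.05 N and contact force between torch and lens_barrel below 0.05 N and contact force between torch and dial_puck below 0.05 N), for 0.1 s.
At the end, for the whole second after the job is handed in: Red car on its wheels within 30 mm of the disc centre. Torch in the fingers, still, touching nothing else, lens low (45 mm up or more), slanted 30 to 60 degrees from vertical; the car's middle 65 to 160 mm ahead of the lens, within 30 mm of its line in each torch axis (horizontal distance between model_car and disc below 0.03 m and height (world z) of model_car below 0.006 m and angle between model_car's own z axis and vertical below 0.1 rad and contact force between the fingers and torch above 1 N and contact force between torch and cup below 0.05 N and contact force between torch and model_car below 0.05 N and contact force between torch and white_car below 0.05 N and contact force between torch and phone below 0.05 N and contact force between torch and mouse below 0.05 N and contact force between torch and photo_camera below 0.05 N and contact force between torch and lens_barrel below 0.05 N and contact force between torch and dial_puck below 0.05 N and angle between torch's own z axis and vertical between 0.52 and 1.05 rad and x of car_mid in the frame of torch between -0.03 and 0.03 m and y of car_mid in the frame of torch between -0.03 and 0.03 m and z of car_mid in the frame of torch between -0.16 and -0.065 m and height (world z) of torch above 0.045 m and height (world z) of torch_tail above 0.12 m and linear speed of torch below 0.03 m/s and angular speed of torch below 0.2 rad/s); the arm keeps its last pose, push and grip.
It fails at once if The red car is lifted off the desk or tipped (height (world z) of model_car above 0.015 m or angle between model_car's own z axis and vertical above 0.35 rad).
It fails at once if The torch touches the red car (contact force between torch and model_car above 1 N).
It fails at once if A bystander is moved by more than 25 mm (distance of any of white_car, phone, mouse, photo_camera, lens_barrel, dial_puck from where it was at the start of the episode above 0.025 m).
It also fails if it takes over 59 s, if anything falls off the work surface, if the arm or the gripper's body presses on something with over 40 N, if the wrist force passes 120 N, or if a joint passes its speed limit or range.

ROBOT

A 6-joint arm with a two-finger parallel gripper is mounted at the origin on the work surface. World frame = base frame: x ahead of the robot, y to its left, z up, the work surface at z = 0. Lengths are in mm, angles in degrees, forces in N, time in s.
With the tool pointing down it reaches from about 325 to 925 mm from the base axis. Payload 3.1 kg.
Tool frame: the origin (TCP) lies on the mounting face of the last link; the fingertips stand 173 mm ahead of it and the grasp point (between the pads) lies 155 mm ahead of it; z points along the fingers, y is the line along which they close (so a half turn about z gives the same grasp; the last joint's range is limited). The gripper opens to 85 mm and grips with 20 to 120 N. Pads are 22 mm wide; open, the fingers measure 114 mm over their backs; the gripper's body (76 mm by 85 mm) begins 54 mm behind the grasp point. The pads swing forward as they close: fully open they stand 13 mm farther back than shut.
Start: joints at [-79.538, 12.427, 92.441, -0, 75.132, -6.429], TCP at [181.614, -598.044, 404.7] pointing down, gripper open.
Joint ranges: [-157.48, 157.48], [-44.54, 120.13], [17.64, 146.25], [-64.5, 244.5], [7.68, 150.69], [-147.95, 147.95]. Speed limits (degrees/s): [159.86, 159.86, 180, 180, 180, 180].

INTERFACE

Orientations are given as [roll, pitch, yaw] about the fixed x, y, z axes, in that order (R = Rz(yaw) Ry(pitch) Rx(roll)).
In Python, from station import ctrl, fingers, cams, models, status gives the robot as it stands. Calls block until the motion is done:
- ctrl.goto(position, orientation): joint-space move of the TCP to a pose.
- ctrl.move_l(position, attitude=None, speed=150): straight line of the TCP; attitude=None keeps the orientation; speed is the mean speed in mm/s.
- ctrl.move_j(angles): joint-space move.
- fingers.grip(opening, squeeze=None): finger opening in mm; squeeze is the grip in N (None keeps the last); returns when the fingers have stopped.
- ctrl.wait(seconds).
- ctrl.solve_ik(position, orientation): joint angles nearest the present ones, or None.
- cams.get_image(name): name is "side" or "top" or "wrist"; returns (picture, depth): 400x640x3 uint8, red, green, blue; 400x640 float32, mm along the optical axis (not along the pixel's ray), 0 where there is no reading.
- cams.get_calibration(name): a dict with "fx", "fy", "cx", "cy" (pixels), "R" (3x3) and "t" (3): a world point X has camera coordinates R X + t; the wrist camera has in their place "mount" (4x4, takes a point from camera to tool coordinates, whose origin is the TCP and whose axes are the flange's). Camera axes: x right, y down, z forward; pixel columns grow to the right and rows downward; lengths in mm; the calibration is good to about 2 mm. A picture is of the moment at which its call begins: read the wrist's pose just before it. get_calibration takes no time and is no camera call.
A pose or a line that the arm cannot do raises ctrl.Unreachable and nothing moves.
- ctrl.sign_off(): hands the job in; it is judged then, once.
Trained networks look in the newest picture that a camera, given by its name, has taken for a name from the list of things; names that differ only in an ending like _2 or _b are one class to them, and where a whole thing is asked for, a point or a joint stands for the part that bears it (a point fixed in the world has none). Each returns a list of dicts, best first, with "score" (0 to 1); they miss things now and then, are a little off and sometimes report something else, mostly with a low value. They report only what shows in the picture. A call takes as long as a camera call.
- models.look_for(camera, label): "point" ([column, row] in pixels, amid what is visible of it).
- models.trace(camera, label): "region" (400x640 bool, what is visible of it) and "point" ([column, row] in pixels, amid what is visible of it).
- models.pinpoint(camera, label): "point" ([column, row] in pixels: a listed point, or the origin of a listed thing).
Readings, each from a call of its own:
- status.get_t(): time.
- status.get_joint_pos(): joint angles.
- status.get_qvel(): joint speeds.
- status.get_effort(): joint torques, N m.
- status.get_tcp_pos(): TCP position.
- status.get_ee_rot(): TCP orientation.
- status.get_wrist_force(): force on the tool from outside, world axes, zero at the start.
- status.get_moment(): the same for the moment, N m.
- status.get_grip_width(): finger opening in mm.
- status.get_grip_force(): force on a finger pad.
Only numpy, scipy, OpenCV 4.12 (cv2) and the standard library are available. Lean on these libraries where they do the work, as an engineer would, in place of code of your own. Each camera call takes 0.05 s, during which the arm holds its last target. There are 200 camera calls.

## Working session

There is one attempt and no reset: what is moved stays moved. The work goes in short steps, each a Python script; the robot and the scene stay as the last script left them, time stands still between calls to the robot, and variables do not carry over. Pictures are saved under pics/ and viewed, at most 10 in all, crops included, and the job is handed in when it is done.

```bash
ls; mkdir -p pics
cat > h.py <<'E'
import numpy as np, cv2
from scipy.spatial.transform import Rotation as Ro
from station import ctrl, fingers, cams, models, status
def save(n,fn):
    im,d=cams.get_image(n); cv2.imwrite('pics/'+fn,im[:,:,::-1]); return im,d
def ray(n,px):
    c=cams.get_calibration(n)
    v=np.array([(px[0]-c['cx'])/c['fx'],(px[1]-c['cy'])/c['fy'],1.])
    R=np.array(c['R']);t=np.array(c['t'])
    return -R.T@t, R.T@v
def onz(n,px,z):
    o,v=ray(n,px); return o+v*(z-o[2])/v[2]
def dep(n,px,d):
    o,v=ray(n,px); return o+v*d[int(px[1]),int(px[0])]
def cloud(n,mask,d):
    c=cams.get_calibration(n); r,cc=np.nonzero(mask&(d>0)); dd=d[r,cc]
    P=np.stack([(cc-c['cx'])/c['fx']*dd,(r-c['cy'])/c['fy']*dd,dd],1)
    return (P-np.array(c['t']))@np.array(c['R'])
E
python3 - <<'E'
from h import *
for n in ['top','side']:
    im,d=save(n,n+'0.png')
    for l in ['model_car','disc','cup','torch','torch_tail','white_car','phone','mouse','photo_camera','lens_barrel','dial_puck']:
        p=models.pinpoint(n,l)
        if p:
            q=p[0]; z=158 if l=='torch_tail' else 8 if l=='torch' else 0
            print(n,l,round(q['score'],2),np.round(q['point']),np.round(onz(n,q['point'],z)))
        if l in('model_car','torch','cup','disc'):
            t=models.trace(n,l)
            if t:
                P=cloud(n,t[0]['region'],d); print('  cloud',len(P),np.round(np.percentile(P,[3,50,97],axis=0)).tolist())
print(status.get_t())
E
```

```text
pics
station.py
top model_car 0.6 [408. 206.] [ 554. -237.    0.]
  cloud 775 [[490.0, -263.0, 11.0], [549.0, -235.0, 29.0], [615.0, -211.0, 42.0]]
top disc 0.68 [340. 188.] [610. -23.   0.]
  cloud 2176 [[537.0, -99.0, -3.0], [610.0, -25.0, 2.0], [685.0, 49.0, 6.0]]
top cup 0.78 [274. 204.] [556. 186.   0.]
  cloud 756 [[344.0, 353.0, 1.0], [376.0, 378.0, 103.0], [409.0, 421.0, 108.0]]
top torch 0.59 [271. 211.] [534. 196.   8.]
  cloud 202 [[526.0, 177.0, 40.0], [537.0, 186.0, 123.0], [555.0, 204.0, 160.0]]
top torch_tail 0.74 [261. 198.] [543. 201. 158.]
top white_car 0.78 [360. 144.] [759. -87.   0.]
top phone 0.88 [352. 256.] [398. -59.   0.]
top mouse 0.78 [477. 195.] [ 593. -457.    0.]
top photo_camera 0.59 [189. 179.] [637. 467.   0.]
top lens_barrel 0.98 [208. 260.] [378. 389.   0.]
top dial_puck 0.56 [454. 282.] [ 323. -371.    0.]
side model_car 0.66 [323. 189.] [ 544. -221.    0.]
  cloud 479 [[493.0, -256.0, 12.0], [548.0, -220.0, 28.0], [611.0, -208.0, 44.0]]
side disc 0.94 [293. 219.] [617. -35.   0.]
  cloud 1262 [[535.0, -97.0, 0.0], [615.0, -26.0, 4.0], [681.0, 54.0, 8.0]]
side cup 0.85 [307. 270.] [545. 193.   0.]
  cloud 676 [[504.0, 169.0, 5.0], [539.0, 211.0, 12.0], [580.0, 234.0, 57.0]]
side torch 0.89 [305. 267.] [550. 189.   8.]
  cloud 368 [[530.0, 185.0, 53.0], [542.0, 203.0, 115.0], [554.0, 208.0, 160.0]]
side torch_tail 0.61 [311. 220.] [536. 178. 158.]
side white_car 0.85 [252. 208.] [754. -84.   0.]
side phone 0.96 [362. 219.] [407. -62.   0.]
side mouse 0.75 [314. 153.] [ 600. -468.    0.]
side photo_camera 0.72 [255. 346.] [630. 461.   0.]
side lens_barrel 0.68 [369. 331.] [375. 387.   0.]
side dial_puck 0.56 [385. 169.] [ 338. -377.    0.]
1.6
```

Run:
```python
from h import *
c=cams.get_calibration('wrist');print({k:np.round(v,2).tolist() for k,v in c.items()}, np.round(status.get_ee_rot(),1))
im=cv2.imread('pics/top0.png');cv2.imwrite('pics/top0c.png',cv2.resize(im[100:320,140:520],None,fx=2,fy=2))
```

```text
{'fx': 341.05, 'fy': 341.05, 'cx': 321.63, 'cy': 198.16, 'mount': [[-0.0, -0.95, -0.3, 75.7], [1.0, -0.0, 0.0, -0.73], [-0.0, -0.3, 0.95, 30.23], [0.0, 0.0, 0.0, 1.0]]} [180.   -0.   16.9]
```

View pics/top0c.png

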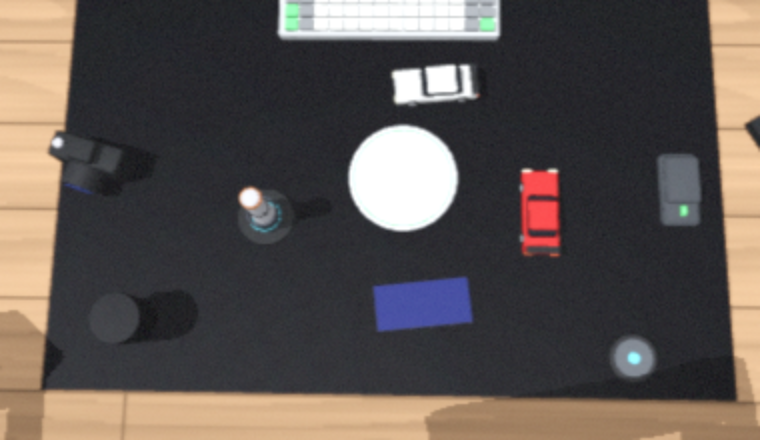

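```bash
cat >> h.py <<'E'
def wcal():
    p=np.array(status.get_tcp_pos());R=Ro.from_euler('xyz',status.get_ee_rot(),degrees=True).as_matrix()
    T=np.eye(4);T[:3,:3]=R;T[:3,3]=p
    T=T@np.array(cams.get_calibration('wrist')['mount']); return T
def wray(T,px):
    c=cams.get_calibration('wrist')
    return T[:3,3],T[:3,:3]@np.array([(px[0]-c['cx'])/c['fx'],(px[1]-c['cy'])/c['fy'],1.])
def wonz(T,px,z):
    o,v=wray(T,px); return o+v*(z-o[2])/v[2]
def wcloud(T,mask,d):
    c=cams.get_calibration('wrist'); r,cc=np.nonzero(mask&(d>0)); dd=d[r,cc]
    P=np.stack([(cc-c['cx'])/c['fx']*dd,(r-c['cy'])/c['fy']*dd,dd],1)
    return P@T[:3,:3].T+T[:3,3]
def carfit(T,d,lab='model_car'):
    t=models.trace('wrist',lab)
    if not t: return None
    P=wcloud(T,t[0]['region'],d); P=P[(P[:,2]>8)&(P[:,2]<60)]
    (c,s,a)=cv2.minAreaRect(P[:,:2].astype(np.float32))
    if s[0]<s[1]: a-=90
    a=(a+90)%180-90
    return np.round(c,1),np.round(s,1),round(a,1),round(t[0]['score'],2)
def circ(T,d,lab):
    t=models.trace('wrist',lab)
    m=t[0]['region'].astype(np.uint8); k=max(cv2.findContours(m,0,1)[0],key=cv2.contourArea)
    W=np.array([wonz(T,q[0],0)[:2] for q in k],np.float32)
    (x,y),ax,_=cv2.fitEllipse(W); return round(x,1),round(y,1),np.round(ax,1)
E
python3 - <<'E'
from h import *
for i,p in enumerate([[620,-20,420],[580,-90,330]]):
    ctrl.goto(p,[180,0,0])
    T=wcal(); im,d=save('wrist',f'w{i}.png')
    print(carfit(T,d)); print(circ(T,d,'disc'))
    for l,z in [('model_car',0),('disc',0),('cup',0),('torch',8),('torch_tail',158),('phone',0),('white_car',0)]:
        q=models.pinpoint('wrist',l)
        if q: print(l,round(q[0]['score'],2),np.round(q[0]['point']),np.round(wonz(T,q[0]['point'],z),1))
    t=models.trace('wrist','torch')
    if t:
        P=wcloud(T,t[0]['region'],d);print('torch',np.round(np.percentile(P,[3,50,97],axis=0)).tolist())
        Q=P[P[:,2]>P[:,2].max()-8];print('top',len(Q),Q.mean(0))
print(status.get_t())
E
```

```text
(array([ 550.8, -238.1]), array([ 56.6, 133.1]), -0.3, 0.89)
(607.7, -25.0, array([169.2, 170. ]))
model_car 0.89 [501. 215.] [ 550.1 -239.1    0. ]
disc 0.69 [323. 168.] [609.9 -22.8   0. ]
cup 0.57 [148. 224.] [540.2 191.6   0. ]
torch 0.63 [144. 225.] [542.1 193.4   8. ]
torch_tail 0.58 [ 49. 296.] [542.8 192.8 158. ]
phone 0.61 [350. 311.] [414.8 -58.6   0. ]
white_car 0.71 [374.  26.] [759.  -75.1   0. ]
torch [[529.0, 177.0, 45.0], [548.0, 183.0, 126.0], [556.0, 203.0, 159.0]]
top 1057 [544.07168851 188.95739397 157.41137528]
(array([ 551.4, -237.7]), array([ 56.3, 132.7]), -1.0, 0.56)
(608.1, -24.2, array([170. , 170.5]))
model_car 0.61 [480. 210.] [ 549.7 -237.9    0. ]
disc 0.78 [249. 150.] [606.7 -25.3   0. ]
cup 0.55 [ 23. 218.] [542.7 191.3   0. ]
phone 0.96 [295. 334.] [412.3 -60.8   0. ]
5.8167
```

View pics/w0.png

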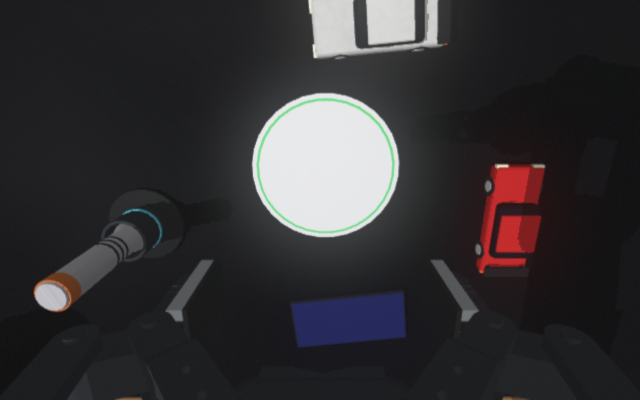

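Run:
```python
from h import *
fingers.grip(26)
ctrl.goto([448,-238,260],[180,0,0])
ctrl.move_l([448,-238,182],speed=150)
ctrl.move_l([500,-238,182],speed=80)
print(status.get_wrist_force())
ctrl.move_l([531,-238,182],speed=50)
print(status.get_wrist_force())
ctrl.move_l([505,-238,182],speed=100)
ctrl.move_l([505,-238,330],speed=250)
T=wcal(); im,d=save('wrist','w2.png'); f=carfit(T,d); print(f)
q=models.pinpoint('wrist','model_car'); print([(round(a['score'],2),wonz(T,a['point'],0)) for a in q])
print(status.get_t())
```

```text
[-0.11628721 -0.4589611  -0.54820718]
[ 0.65034089  0.37658308 -0.01287356]
(array([ 592.2, -239. ]), array([55.1, 99.8]), -0.0, 0.88)
[(0.83, array([ 607.27436579, -239.92635498,    0.        ]))]
10.8
```

Run:
```python
from h import *
ctrl.goto([607,-305,260],[180,0,90])
fingers.grip(72)
ctrl.move_l([607,-305,176],speed=150)
ctrl.move_l([607,-255,176],speed=80)
print(status.get_wrist_force())
ctrl.move_l([607,-90,176],speed=80)
print(status.get_wrist_force())
ctrl.move_l([607,-64,176],speed=40)
ctrl.move_l([607,-100,176],speed=120)
ctrl.move_l([607,-100,400],speed=250)
T=wcal(); im,d=save('wrist','w3.png'); f=carfit(T,d); print(f)
q=models.pinpoint('wrist','model_car'); print([(round(a['score'],2),wonz(T,a['point'],0)) for a in q])
print(status.get_t())
```

```text
[-0.14738127  0.24049507  0.23264773]
[-1.24625735  0.1898688  -0.37915742]
(array([608.4, -24.7]), array([ 55.1, 133. ]), -0.1, 0.72)
[(0.86, array([607.14807446, -24.7814454 ,   0.        ]))]
18.85
```

View pics/w3.png

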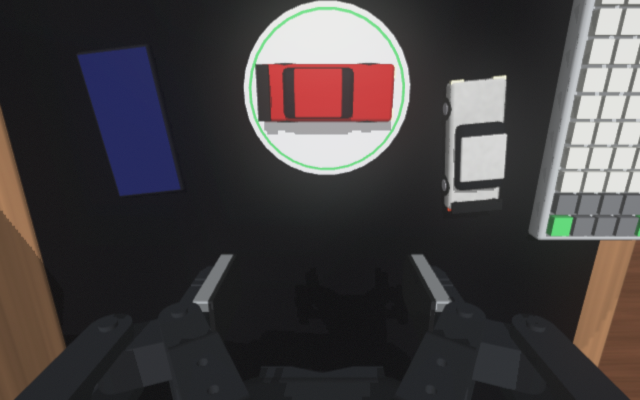

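```bash
cat >> h.py <<'E'
def final(phi,rho,car=(608,-24.7,20),dist=100,L=269,slant=45):
    p,s=np.radians(phi),np.radians(slant)
    u=np.array([np.cos(p)*np.sin(s),np.sin(p)*np.sin(s),np.cos(s)])
    R=Ro.from_euler('ZY',[phi,180+slant],degrees=True)  # tool z -> -u
    if not np.allclose(R.apply([0,0,1]),-u,atol=1e-6): raise ValueError
    R=R*Ro.from_euler('z',rho,degrees=True)
    return np.array(car)+u*(dist+L), R.as_euler('xyz',degrees=True), u
E
python3 - <<'E'
from h import *
for phi in range(60,260,20):
    for rho in (-90,0,90,180):
        P,E,u=final(phi,rho); s=ctrl.solve_ik(P.tolist(),E.tolist())
        if s is not None: print(phi,rho,np.round(P),np.round(s))
for yaw in (-90,-45,0,45,90,135,180): print(yaw,[np.round(s) if (s:=ctrl.solve_ik([542,192,z],[180,0,yaw])) is not None else None for z in (277,380)])
E
```

```text
60 -90 [738. 201. 281.] [ 15.  45.  64. -31. 104. 136.]
60 0 [738. 201. 281.] [  15.   45.   64.  -31.  104. -134.]
60 90 [738. 201. 281.] [ 15.  45.  64. -31. 104. -44.]
60 180 [738. 201. 281.] [ 15.  45.  64. -31. 104.  46.]
80 -90 [653. 232. 281.] [ 20.  35.  80. -38.  91. 129.]
80 0 [653. 232. 281.] [  20.   35.   80.  -38.   91. -141.]
80 90 [653. 232. 281.] [ 20.  35.  80. -38.  91. -51.]
80 180 [653. 232. 281.] [ 20.  35.  80. -38.  91.  39.]
100 -90 [563. 232. 281.] [ 24.  24.  97. -44.  78. 121.]
100 90 [563. 232. 281.] [ 24.  24.  97. -44.  78. -59.]
100 180 [563. 232. 281.] [ 24.  24.  97. -44.  78.  31.]
120 -90 [478. 201. 281.] [ 25.  11. 114. -52.  63. 113.]
120 90 [478. 201. 281.] [ 25.  11. 114. -52.  63. -67.]
120 180 [478. 201. 281.] [ 25.  11. 114. -52.  63.  23.]
140 -90 [408. 143. 281.] [ 21.  -4. 129. -59.  46. 100.]
140 90 [408. 143. 281.] [ 21.  -4. 129. -59.  46. -80.]
140 180 [408. 143. 281.] [ 21.  -4. 129. -59.  46.  10.]
160 -90 [363.  65. 281.] [  5. -20. 142. -49.  24.  65.]
160 90 [363.  65. 281.] [   5.  -20.  142.  -49.   24. -115.]
160 180 [363.  65
[... 525 characters left out ...]
40 90 [ 478. -251.  281.] [-45.  14. 110.  45.  76.  56.]
240 180 [ 478. -251.  281.] [-45.  14. 110.  45.  76. 146.]
-90 [None, None]
-45 [array([ 13.,  15., 105.,  -0.,  61., 148.]), array([ 13.,   8., 101.,  -0.,  72., 148.])]
0 [array([ 13.,  15., 105.,  -0.,  61., 103.]), array([ 13.,   8., 101.,  -0.,  72., 103.])]
45 [array([ 13.,  15., 105.,  -0.,  61.,  58.]), array([ 13.,   8., 101.,  -0.,  72.,  58.])]
90 [array([ 13.,  15., 105.,  -0.,  61.,  13.]), array([ 13.,   8., 101.,  -0.,  72.,  13.])]
135 [array([ 13.,  15., 105.,   0.,  61., -32.]), array([ 13.,   8., 101.,   0.,  72., -32.])]
180 [array([ 13.,  15., 105.,   0.,  61., -77.]), array([ 13.,   8., 101.,   0.,  72., -77.])]
```

Run:
```python
from h import *
A=[];B=[]
def tri(L):
    M=np.zeros((3,3));b=np.zeros(3)
    for o,v in L:
        v=v/np.linalg.norm(v);Q=np.eye(3)-np.outer(v,v);M+=Q;b+=Q@o
    return np.linalg.solve(M,b)
for i,p in enumerate([[500,130,430],[542,192,420]]):
    ctrl.goto(p,[180,0,-175]) 
    if i: fingers.grip(62)
    T=wcal(); im,d=save('wrist',f't{i}.png')
    for l,L,z in [('torch_tail',A,158),('cup',B,0)]:
        q=models.pinpoint('wrist',l)
        if q: L.append(wray(T,q[0]['point'])); print(l,round(q[0]['score'],2),q[0]['point'],wonz(T,q[0]['point'],z))
    t=models.trace('wrist','torch')
    if t:
        P=wcloud(T,t[0]['region'],d);Q=P[(P[:,2]>152)&(P[:,2]<165)];print('top',len(Q),np.median(Q,0),(Q.max(0)+Q.min(0))/2)
for L in(A,B):
    if len(L)>1: print(tri(L))
print(status.get_t())
```

```text
torch_tail 0.76 [396.4, 256.0] [540.47863483 192.0227552  158.        ]
cup 0.93 [369.6, 197.5] [541.85014211 192.1854549    0.        ]
top 871 [539.04374548 189.03276786 158.26375421] [542.23494627 190.27448355 156.22542614]
torch_tail 0.84 [323.0, 205.4] [542.21622556 192.36832091 158.        ]
cup 0.87 [324.1, 164.4] [545.31052313 194.36485788   0.        ]
top 1185 [540.80081685 191.05951291 158.34197377] [541.78344522 191.00244871 156.37313569]
[542.87301407 192.79471747 154.34151952]
[548.86335045 195.32435985 -20.76933295]
21.075
```

View pics/t1.png

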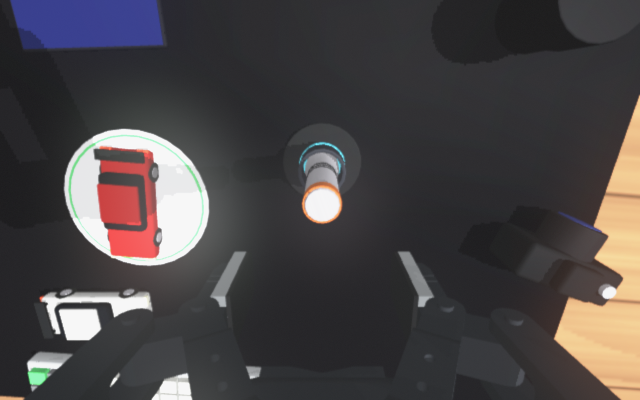

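Run:
```python
from h import *
ctrl.move_l([542,192,340],speed=150)
ctrl.move_l([542,192,277],speed=80)
print(status.get_wrist_force())
fingers.grip(0,70)
ctrl.wait(0.3)
print(status.get_grip_width(),status.get_grip_force(),status.get_wrist_force())
ctrl.move_l([542,192,297],speed=50)
print(status.get_wrist_force())
ctrl.move_l([542,192,372],speed=80)
ctrl.wait(0.4)
print(status.get_grip_width(),status.get_grip_force(),status.get_wrist_force(),status.get_t())
T=wcal();im,d=save('wrist','g0.png');save('side','g0s.png')
```

```text
[-0.49808647  0.28776212  0.49795206]
26.411024999107653 68.97174490615726 [ 0.86321062 -1.07360174  5.39089145]
[ 0.61439561 -0.21012033 -0.62532249]
26.684608095936223 68.90528747811913 [-0.20894126 -0.25224583 -1.41461915] 25.4417
```

View pics/g0s.png

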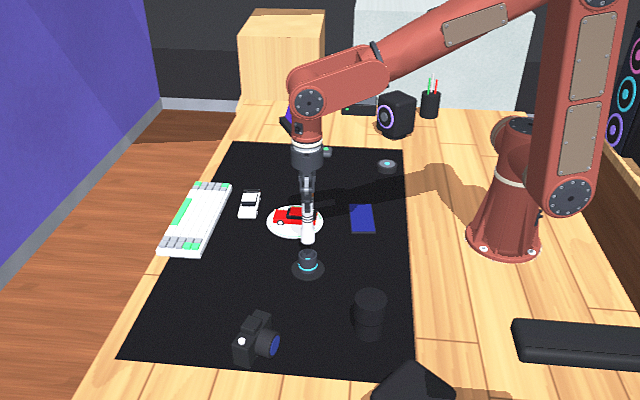

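Run:
```python
from h import *
P,E,u=final(95,90); print(P,E)
ctrl.move_l(P.tolist(),E.tolist(),speed=35)
ctrl.wait(0.5)
print(status.get_grip_width(),status.get_grip_force(),status.get_tcp_pos(),status.get_ee_rot(),status.get_t())
for n in('side','top'):
    im,d=save(n,f'f_{n}.png')
    for l in('torch','torch_tail','model_car'):
        q=models.pinpoint(n,l); print(n,l,[(round(a['score'],2),np.round(a['point'])) for a in q[:1]])
    t=models.trace(n,'torch')
    if t:
        C=cloud(n,t[0]['region'],d);C=C[(C[:,2]>60)&(C[:,2]<240)]; print(len(C),np.round(np.percentile(C,[3,50,97],axis=0)).tolist())
        v=np.linalg.svd(C-np.median(C,0),full_matrices=False)[2][0];print('axis',v)
print('expect lens',np.array([608,-24.7,20])+100*u,'tail',np.array([608,-24.7,20])+250*u,u)
T=wcal();im,d=save('wrist','f_w.png')
a,b=[cv2.imread(f'pics/f_{n}.png') for n in('side','wrist'[:1])]
cv2.imwrite('pics/f.png',np.vstack([cv2.resize(a[130:300,200:420],None,fx=2,fy=2)[:280],cv2.resize(b,(440,275))]))
```

```text
[585.25911423 235.22951374 280.92240226] [-1.35000000e+02 -1.27222187e-14 -1.75000000e+02]
26.36070718931733 68.96525057964027 [585.27525355 235.22914439 280.92551942] [-1.35001524e+02  8.89220222e-04 -1.75000067e+02] 29.325
side torch [(0.58, array([291., 211.]))]
side torch_tail [(0.58, array([293., 198.]))]
side model_car [(0.73, array([296., 222.]))]
top torch [(0.85, array([318., 184.]))]
top torch_tail [(0.65, array([275., 180.]))]
top model_car [(0.59, array([338., 185.]))]
260 [[584.0, 38.0, 102.0], [596.0, 67.0, 127.0], [615.0, 107.0, 168.0]]
axis [-0.08085427  0.7370738   0.67095812]
expect lens [601.83715833  45.74160264  90.71067812] tail [592.59289582 151.4040066  196.7766953 ] [-0.06162842  0.70441603  0.70710678]
```

View pics/f.png

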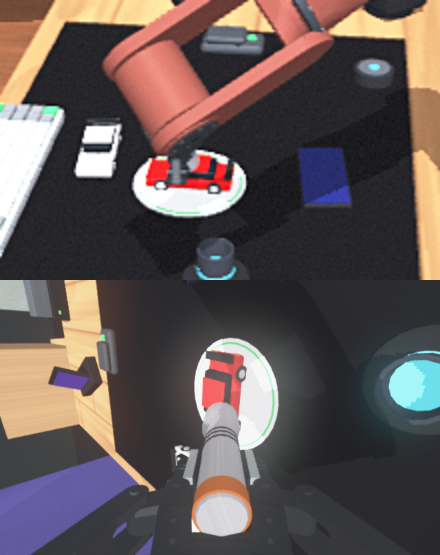

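Run:
```python
from h import *
print(onz('top',[338,185],0),status.get_grip_force(),status.get_t()); print(ctrl.sign_off())
```

```text
[621.41249975 -15.81648323   0.        ] 68.96471360698342 29.875
the job is handed in; nothing more can be done
None
```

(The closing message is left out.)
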